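# Make up the sampling kit and the instrument-check kit

## Task

Make up two kits from the stock on the lab counter. Into the orange tray go the pot with the black lid (short bay) and the tin (long bay); onto the blue carrier go the amber bottle (the bay at its end) and the brass weight (inside the white frame between the two posts), and then, once the weight is in, the green guard plate goes over the weight, with both pins through its holes and fully down on the posts. Everything stands upright and released; leave the white-lidded pot and the steel weight where they are.

Things in the scene. Friction and masses are not known exactly. Their poses are not given: they have to be found in the camera images.
- sampling_tray: Orange tray, fixed, 152 (x) x 88 (y) mm, walls 4 thick to 16 high, floor 4 thick. A cross wall makes two bays: short one (pot) 60 x 80 mm inside, centre x -42, y 0; long one (tin) 80 x 80 mm, centre x +32, y 0. Origin: centre of underside, z up; -x (short) end is nearer the robot.
- check_carrier: Blue base 196 (x) x 88 x 6 mm, fixed; origin centre of underside; -x end nearer the robot. There a bay (bottle) 56 x 60 inside, walls to z 16, centre x -66. White frame (weight) 60 x 60 inside, lip 3 high, centre x +36. Posts d 16 at x -14 and +86, shoulders at z 58; from each a tapered pin d 8 rises to z 70. Guard plate seats on shoulders, underside z 58, centre x +36. All mm, at y 0; floor z 6.
- black_lid_pot: White plastic sample pot with a black lid, 40 mm diameter (lid 41), 60 mm tall, about 80 g, upright. Origin: centre of the underside, z up.
- tin: Closed silvery fish tin, 56 mm diameter, 45 mm tall, about 120 g, upright. Origin: centre of the underside, z up.
- brass_weight: Brass-yellow check weight, cylinder 36 mm diameter, 38 mm tall, with a small knob (18 mm diameter) on top to 48 mm, about 300 g. Origin: centre of the underside, z up.
- amber_bottle: Amber bottle with a red cap: body 36 mm diameter, straight to 50 mm height, then a shoulder and cap (22 mm diameter) to 72 mm; about 90 g. Origin: centre of the underside, z up.
- guard_plate: Green-painted metal plate 124 (x) x 44 (y) x 6 mm, lying flat, two through holes d 11 at x -50 and +50, y 0. In the middle a black upright grip block 36 (x) x 14 (y) mm, up to 40 above the underside: pinch it across y. Same after a half turn. About 120 g. Origin: centre of the underside, z up.
- white_lid_pot: Bystander: the same pot with a white lid, 41 mm diameter, 60 mm tall; not to be moved. Origin: centre of the underside.
- steel_weight: Bystander: the same shape of weight in grey steel, 36 mm diameter, 48 mm tall; not to be moved. Origin: centre of the underside.
Things that resemble listed ones, but are neither listed nor needed, are in the scene too. What is shaped like the brass_weight but purple is not meant.

How it is judged:
By the outcome, as a careful person would: the job done as asked, in the order asked, and still so for the second after the job is handed in, with the robot touching nothing.
It also fails if it takes over 134 s, if anything falls off the work surface, if the arm or the gripper's body presses on something with over 40 N, if the wrist force passes 120 N, or if a joint passes its speed limit or range.

## Robot

A 6-joint arm with a two-finger parallel gripper is mounted at the origin on the work surface. World frame = base frame: x ahead of the robot, y to its left, z up, the work surface at z = 0. Lengths are in m, angles in degrees, forces in N, time in s.
With the tool pointing down it reaches from about 0.3 to 0.75 m from the base axis. Payload 8.5 kg.
Tool frame: the origin (TCP) lies midway between the tips of the shut fingers; the grasp point (between the pads) lies 19 mm behind it; z points along the fingers, y is the direction in which the jaws open and shut (so a half turn about z gives the same grasp; the last joint's range is limited). The gripper opens to 85 mm and grips with 20 to 120 N. Pads are 22 mm wide; open, the fingers measure 114 mm over their backs; the gripper's body (76 mm by 85 mm) begins 54 mm behind the grasp point. The pads swing forward as they close: fully open they stand 13 mm farther back than shut.
Start: joints at [54.7, 21.807, 74.336, -0, 83.858, -12.336], TCP at [0.215, 0.506, 0.231] pointing down, gripper open.
Joint ranges: [-178.18, 178.18], [-50.72, 133.34], [12.68, 142.11], [-81.47, 261.47], [9.98, 163.14], [-165.26, 165.26]. Speed limits (degrees/s): [136.94, 136.94, 180, 180, 180, 180].

## Interface

Orientations are given as a 3x3 rotation matrix whose columns are the frame's x, y, z axes.
In Python, from rig import env gives the robot as it stands.
- The arm moves only by the shell command python3 -m inch 'ROWS' [FORCE]. ROWS is text: rows parted by semicolons, each of 5 numbers parted by spaces: the finger opening in mm, from 0 to 85.4, then the shift along the tool's x, y, z in mm, then the turn about the tool's z in degrees. In form: jaw dx dy dz turn; .... A call has 1 to 10 rows; each row is the pose to reach, as a shift and turn from the pose commanded when the call began, along the tool's axes at that moment; what a row does not reach only later rows make up. A row lasts 1/8 s, in which the tool goes at most 62.5 mm and 10.7 degrees, less where a joint would pass 70% of its speed; a pose out of reach is approached as far as the arm can. A call with a gripper value outside its range is refused whole. The fingers move at their own pace and stop on an object; FORCE is the grip in N (left out, the last holds). Time passes only in rows, so rows that repeat a pose let the fingers close. It gives the time, the measured TCP pose, the force and the opening at its end, in the units of the state.
- env.observe(): the state, without advancing time (a new reading comes with each control period).
- env.get_image(name): name is "scene" or "side" or "wrist"; returns a dict with "color" (384x512x3 uint8, blue, green, red), "range_z" (384x512 float32, m along the optical axis (not along the pixel's ray), 0 where there is no reading), "fov_y" (degrees; the focal length in pixels is half the picture's height over the tangent of half this angle, whatever the lens; pixels are square), "cx", "cy" (the principal point, pixels), "R" (3x3) and "t" (3): a world point X has camera coordinates R X + t. Camera axes: x right, y down, z forward; pixel columns grow to the right and rows downward; lengths in m; the calibration is good to about 2 mm. A picture is of the moment at which its call begins.
- env.close_job(): hands the job in, once; it reports no verdict.
The state is a dict: "time_s": time; "q": joint angles; "qvel": joint speeds; "joint_efforts": joint torques, N m; "position": TCP position; "tool_rot": TCP orientation; "ft_force": force on the tool from outside, world axes, zero at the start; "wrist_torque": the same for the moment, N m; "grip_width": finger opening in m.
Only numpy, scipy, OpenCV 4.12 (cv2) and the standard library are available. Lean on these libraries where they do the work, as an engineer would, in place of code of your own. Each camera call takes 0.05 s, during which the arm holds its last target.

## Working session

There is one attempt and no reset: what is moved stays moved. The work goes in short steps, Python scripts to look and compute and a shell command to move; the robot and the scene stay as the last step left them, time stands still between calls to the robot, and variables do not carry over. Pictures are saved under pics/ and viewed, and the job is handed in when it is done.

```bash
ls; mkdir -p pics
cat > h.py <<'E'
import numpy as np,cv2
from rig import env
def snap(n,f):
    im=env.get_image(n); cv2.imwrite('pics/'+f,im['color']); np.savez('pics/'+f[:-4]+'.npz',**im); return im
def foc(im): return im['color'].shape[0]/2/np.tan(np.radians(im['fov_y'])/2)
def ray(im,u,v,z):
    f=foc(im);R=np.array(im['R']);t=np.array(im['t']);c=-R.T@t
    d=R.T@np.array([(u-im['cx'])/f,(v-im['cy'])/f,1]);return c+d*(z-c[2])/d[2]
def cloud(im):
    f=foc(im);Z=im['range_z'];v,u=np.indices(Z.shape)
    P=np.stack([(u-im['cx'])/f*Z,(v-im['cy'])/f*Z,Z],-1)
    W=(P-np.array(im['t']))@np.array(im['R']); W[Z==0]=np.nan; return W
def proj(im,X):
    p=np.array(im['R'])@np.array(X)+np.array(im['t']);f=foc(im);return p[:2]/p[2]*f+[im['cx'],im['cy']]
E
python3 - <<'E'
from h import *
for n in('scene','side','wrist'):
    im=snap(n,n+'0.png');print(n,im['fov_y'],im['cx'],im['cy'],-np.array(im['R']).T@im['t'])
s=env.observe();print(s)
E
```

```text
pics
scene 55.738287792186185 255.04549160440203 191.0737962390471 [1.18051889 0.40026707 0.6093342 ]
side 55.885645893114415 255.2544557296327 198.00637893553554 [ 0.25728753 -0.49429318  0.48496884]
wrist 67.19950845927563 254.30495598635272 191.26799743177608 [0.14870289 0.53358326 0.3742006 ]
{'time_s': 0.15, 'q': array([ 5.47025136e+01,  2.18326081e+01,  7.43701954e+01,  1.80174091e-03,
        8.38605644e+01, -1.23363488e+01]), 'qvel': array([ 0.01492266, -0.11916593, -0.10578337,  0.04838498,  0.05069509,
       -0.01673015]), 'joint_efforts': array([ 2.73585014e-03, -4.48629248e+01, -2.31344569e+01, -1.58452485e-04,
        3.83862134e-03,  2.93189328e-05]), 'position': array([0.21442968, 0.50624189, 0.23087605]), 'tool_rot': array([[-9.20768258e-01,  3.90109438e-01, -6.64576550e-04],
       [ 3.90109913e-01,  9.20767872e-01, -8.84592413e-04],
       [ 2.66832887e-04, -1.07376252e-03, -9.99999388e-01]]), 'ft_force': array([ 0.29558511,  0.20107192, -0.11066486]), 'wrist_torque': array([-0.01880097, -0.02509115,  0.00329232]), 'grip_width': 0.08534861468609198}
```

View pics/scene0.png

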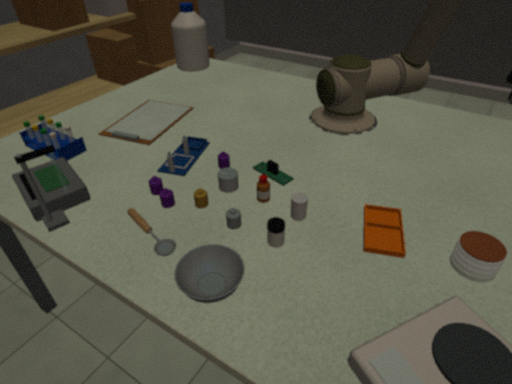

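View pics/side0.png

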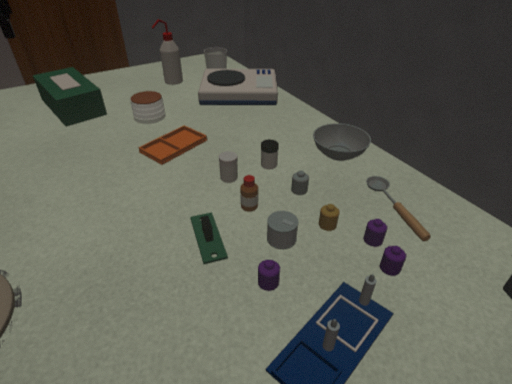

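View pics/wrist0.png

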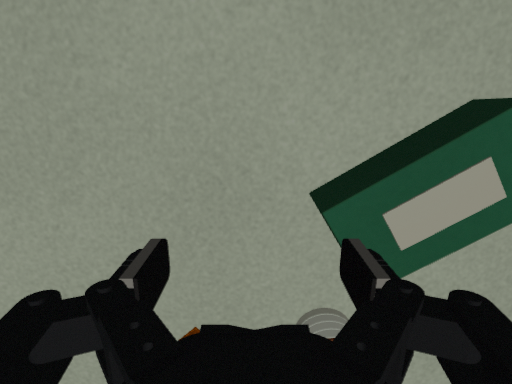

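The side view shows every work item: black-lid pot (269,153), white-lid pot (229,166), bottle (249,193), tin (282,230), brass (329,217), plate (208,237), carrier (333,335), tray (174,144). There are also purple decoys. I'll make a top-down map from depth.

```bash
cat > topmap.py <<'E'
from h import *
import sys
x0,y0,s=0.2,-0.5,0.00125  # map: row=x down, col=y
def build(ims):
    H=np.full((640,800),-1.);C=np.zeros((640,800,3),np.uint8)
    for im in ims:
        W=cloud(im);ok=np.isfinite(W[...,2])&(W[...,2]<0.15)
        P=W[ok];c=im['color'][ok];i=((P[:,0]-x0)/s).astype(int);j=((P[:,1]-y0)/s).astype(int)
        k=(i>=0)&(i<640)&(j>=0)&(j<800);
        o=np.argsort(P[k,2]);i,j,z,c=i[k][o],j[k][o],P[k,2][o],c[k][o]
        m=z>H[i,j]-1e9
        H[i,j]=np.maximum(H[i,j],z);C[i,j]=c
    return H,C
if __name__=='__main__':
    ims=[dict(np.load('pics/%s0.npz'%n)) for n in('scene','side')]
    H,C=build(ims);C=cv2.dilate(C,np.ones((3,3)));C=C[:520]
    C=cv2.convertScaleAbs(C,alpha=1.5)
    for k in range(0,800,80): cv2.putText(C,'%.1f'%(y0+k*s),(k,10),0,.35,(255,255,255));cv2.line(C,(k,0),(k,520),(90,90,90))
    for k in range(0,520,80): cv2.putText(C,'%.1f'%(x0+k*s),(0,k+10),0,.35,(0,255,255));cv2.line(C,(0,k),(800,k),(90,90,90))
    cv2.imwrite('pics/top0.png',C)
    for im in ims:
        W=cloud(im);print('table z',np.nanmedian(W[...,2][(W[...,2]<.03)&(W[...,2]>-.03)]))
E
python3 topmap.py
```

```text
table z -0.002578369726103493
table z -0.0011282669909813336
```

View pics/top0.png

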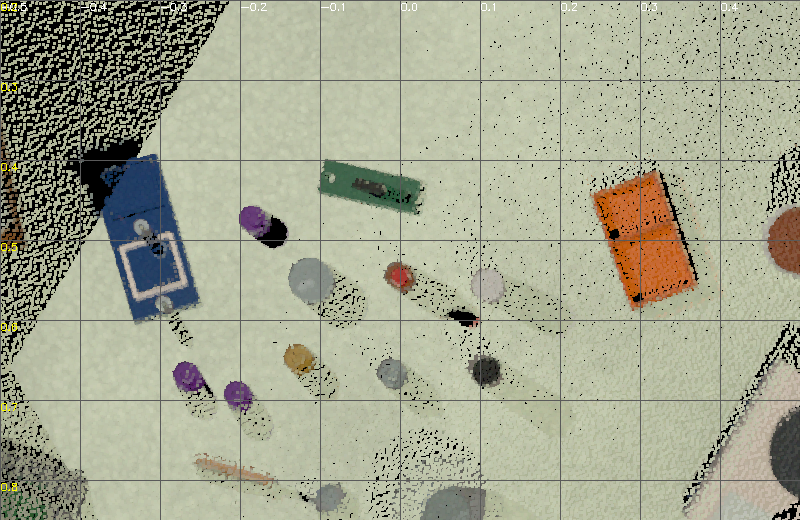

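```bash
cat > m1.py <<'E'
from h import *
ims={n:dict(np.load('pics/%s0.npz'%n)) for n in('scene','side')}
obj=dict(black=(.664,.106,.060),tin=(.548,-.110,.045),brass=(.647,-.126,.048),bottle=(.543,0,.072),white=(.555,.11,.06),steel=(.665,-.01,.048))
for n,im in ims.items():
    W=cloud(im);dz=.0026 if n=='scene' else .0011
    for k,(x,y,z) in obj.items():
        P=W[(np.hypot(W[...,0]-x,W[...,1]-y)<.035)&(abs(W[...,2]+dz-z)<.004)]
        Q=W[(np.hypot(W[...,0]-x,W[...,1]-y)<.035)&(W[...,2]+dz>.012)]
        (c,r)=cv2.minEnclosingCircle(P[:,:2].astype(np.float32)) if len(P) else((0,0),0)
        # fit circle to visible sides
        print(n,k,len(P),np.round(P[:,:2].mean(0)*1000,1),np.round(np.array(c)*1000,1),round(r*1000,1),'zmax',round((np.nanpercentile(Q[:,2],99)+dz)*1000,1))
    hsv=cv2.cvtColor(im['color'],cv2.COLOR_BGR2HSV)
    hs=hsv[...,0].astype(int)
    for nm,lo,hi,box in(('green',60,90,(.3,.6,-.2,.1)),('orange',5,20,(.35,.65,.2,.42)),('blue',100,125,(.35,.65,-.42,-.2))):
        m=(hs>lo)&(hs<hi)&(hsv[...,1]>(90 if nm!='orange' else 150))&(W[...,0]>box[0])&(W[...,0]<box[1])&(W[...,1]>box[2])&(W[...,1]<box[3])
        P=W[m];
        if nm=='green':P=P[(P[:,2]<.013)]
        if nm=='orange':P=P[P[:,2]>.008]
        r=cv2.minAreaRect((P[:,:2]*1000).astype(np.float32));print(n,nm,len(P),r, cv2.boxPoints(r).round(1).tolist())
E
python3 m1.py
```

```text
scene black 194 [666.9 110.4] [665.3 109.5] 20.9 zmax 62.0
scene tin 215 [ 553.6 -108.5] [ 551.7 -110.2] 29.3 zmax 47.0
scene brass 26 [ 652.5 -122.7] [ 652.2 -122.6] 7.9 zmax 49.4
scene bottle 45 [548.2   2.1] [547.1   2. ] 11.7 zmax 73.3
scene white 155 [560.2 112.8] [558.7 112.6] 20.7 zmax 61.7
scene steel 32 [670.1  -5.6] [669.8  -5.3] 8.5 zmax 49.6
scene green 267 ((436.05755615234375, -37.376983642578125), (121.2863998413086, 43.02808380126953), 76.10231018066406) [[400.6000061035156, -91.0999984741211], [442.3999938964844, -101.4000015258789], [471.5, 16.299999237060547], [429.70001220703125, 26.700000762939453]]
scene orange 447 ((503.11004638671875, 305.7492980957031), (154.57249450683594, 86.4204330444336), 19.46817398071289) [[415.79998779296875, 320.70001220703125], [444.6000061035156, 239.3000030517578], [590.4000244140625, 290.79998779296875], [561.5999755859375, 372.20001220703125]]
scene blue 623 ((498.6607666015625, -317.58660888671875), (197.26124572753906, 84.4856948852539), 16.22956085205078) [[392.20001220703125, -304.6000061035156], [415.79998779296875, -385.700
[... 527 characters left out ...]
5), 77.42523956298828) [[399.1000061035156, -95.0999984741211], [438.3999938964844, -103.9000015258789], [465.20001220703125, 16.200000762939453], [425.8999938964844, 24.899999618530273]]
side orange 428 ((499.0601806640625, 302.0647888183594), (151.71339416503906, 89.94660186767578), 19.7642822265625) [[412.5, 318.70001220703125], [442.8999938964844, 234.10000610351562], [585.7000122070312, 285.3999938964844], [555.2000122070312, 370.0]]
side blue 5842 ((496.0980529785156, -319.6324768066406), (195.5579376220703, 86.6798095703125), 16.20842170715332) [[390.1000061035156, -305.29998779296875], [414.29998779296875, -388.5], [602.0999755859375, -334.0], [577.9000244140625, -250.6999969482422]]
```

```bash
cat > plan.py <<'E'
import sys
from h import *
def plan(x,y,z,psi):
    s=env.observe();R=np.array(s['tool_rot']);p=s['position']
    d=R.T@(np.array([x,y,z])-p)*1000
    cur=np.degrees(np.arctan2(R[1,1],R[0,1]))
    t=-(psi-cur)
    while t>180:t-=360
    while t<-180:t+=360
    print('cur',np.round(p*1000,1),'psi %.1f q6 %.1f t %.1f F %s w %.1f'%(cur,s['q'][5],s['time_s'],np.round(s['ft_force'],1),s['grip_width']*1000),'tilt',np.round(R[:2,2],4))
    print('shift %.1f %.1f %.1f turn %.1f'%(*d,t),'rows',np.ceil(max(np.linalg.norm(d)/62.5,abs(t)/10.7)))
if __name__=='__main__': plan(*map(float,sys.argv[1:]))
E
python3 plan.py .45 -.25 .30 -74; python3 -c "
from h import *
s=env.observe();im=env.get_image('wrist');print(np.array(im['R'])@s['tool_rot'])"
```

```text
cur [214.4 506.2 230.9] psi 67.0 q6 -12.3 t 0.1 F [ 0.3  0.2 -0.1] w 85.3 tilt [-0.0007 -0.0009]
shift -511.9 -604.5 -68.6 turn 141.0 rows 14.0
[[ 2.54915163e-04  9.99999967e-01 -2.75062582e-05]
 [-9.61263831e-01  2.37459189e-04 -2.75629807e-01]
 [-2.75629791e-01  9.67029881e-05  9.61263860e-01]]
```

```bash
python3 -m inch '85 -40 -47 -8 11; 85 -80 -95 -16 21; 85 -120 -143 -24 32; 85 -160 -190 -30 42; 85 -200 -236 -36 53; 85 -240 -284 -42 64; 85 -280 -330 -48 74; 85 -320 -378 -54 85; 85 -360 -425 -60 96; 85 -400 -472 -68 106'; python3 plan.py .5 -.22 .30 -74
```

```text
time_s: 1.45
position: [0.3988, -0.0864, 0.2996]
tool_rot: [[0.634, 0.773, 0.0], [0.773, -0.634, 0.0], [0.0, 0.0, -1.0]]
ft_force: [0.7, 1.0, -0.1]
grip_width: 0.0848
cur [398.8 -86.4 299.6] psi -39.3 q6 10.4 t 1.4 F [ 0.7  1.  -0.1] w 84.8 tilt [0.0002 0.0001]
shift -39.1 163.0 -0.4 turn 34.7 rows 4.0
```

```bash
python3 -m inch '85 -10 41 0 9; 85 -20 82 0 18; 85 -30 123 0 27; 85 -39 163 0 35; 85 -39 163 0 35; 85 -39 163 0 35';  python3 - <<'E'
from h import *
snap('wrist','w1.png');s=env.observe();print(s['position'],s['tool_rot'])
E
```

```text
time_s: 2.2
position: [0.5007, -0.2167, 0.2991]
tool_rot: [[0.961, 0.277, -0.001], [0.277, -0.961, 0.001], [-0.0, -0.001, -1.0]]
ft_force: [0.1, -0.1, -0.6]
grip_width: 0.0853
[ 0.50056586 -0.21644294  0.29944867] [[ 9.60743389e-01  2.77438507e-01 -1.21691506e-04]
 [ 2.77438524e-01 -9.60743378e-01  1.63100448e-04]
 [-7.16639638e-05 -1.90459589e-04 -9.99999979e-01]]
```

View pics/w1.png

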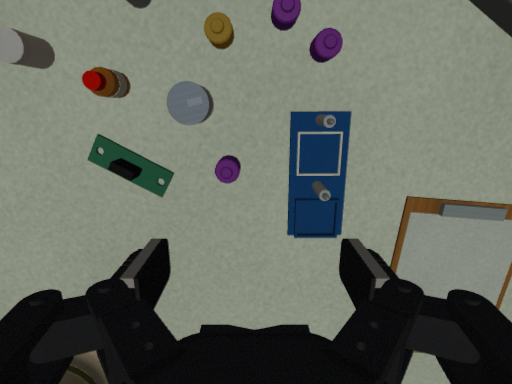

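Wrist view: brass (219,30), tin (188,103), bottle (105,82), plate (131,166), carrier (318,173), frame (319,154). Measuring these.

```bash
cat > m2.py <<'E'
from h import *
import sys
im=dict(np.load('pics/%s.npz'%sys.argv[1]));W=cloud(im);X,Y,Z=W[...,0],W[...,1],W[...,2]
print('table',np.nanmedian(Z[np.abs(Z)<.02]))
hsv=cv2.cvtColor(im['color'],cv2.COLOR_BGR2HSV).astype(int);h,s,v=hsv[...,0],hsv[...,1],hsv[...,2]
def mask(m):
    n,l,st,c=cv2.connectedComponentsWithStats(m.astype(np.uint8));return l,st,c
for k,(x,y,z,r) in dict(black=(.664,.106,.060,.0205),tin=(.55,-.111,.045,.028),brass=(.65,-.125,.048,.009),bottle=(.545,0,.072,.011)).items():
    P=W[(np.hypot(X-x,Y-y)<.035)&(abs(Z-z)<.004)]
    if len(P)<5: continue
    c,rr=cv2.minEnclosingCircle((P[:,:2]*1000).astype(np.float32));print(k,len(P),np.round(P[:,:2].mean(0)*1000,1),np.round(c,1),round(rr,1),'z',Z[(np.hypot(X-x,Y-y)<.035)].max())
# rects by rays
def rect(m,z,name,near):
    l,st,c=mask(m);best=max(range(1,len(st)),key=lambda i:st[i,4])
    cnt,_=cv2.findContours((l==best).astype(np.uint8),cv2.RETR_EXTERNAL,cv2.CHAIN_APPROX_NONE)
    cnt=max(cnt,key=cv2.contourArea)[:,0]
    P=np.array([ray(im,a,b,z)[:2]*1000 for a,b in cnt],np.float32);r=cv2.minAreaRect(P);print(name,st[best],np.round(r[0],1),np.round(r[1],1),round(r[2],2))
rect((h>60)&(h<90)&(s>90)&(X>.3)&(X<.6)&(Y>-.2)&(Y<.1),.006,'plate',0)
rect((h>100)&(h<125)&(s>100)&(v>30)&(X>.35)&(X<.65)&(Y<-.2),.003,'carrier',0)
fr=(Z<.02)&(s<60)&(v>150)&(X>.45)&(X<.65)&(Y>-.37)&(Y<-.25)
rect(fr,.009,'frame',0)
for nm,a,b in(('pin-',-.014,0),('pin+',.086,0)):
    Q=W[(X>.35)&(X<.65)&(Y<-.22)&(Y>-.42)&(Z>.064)&(Z<.074)]
    if len(Q): 
        th=np.radians(16.2);u=(Q[:,0]-.497)*np.cos(th)+(Q[:,1]+.318)*np.sin(th)
        q=Q[abs(u-a)<.02];print(nm,len(q),q.mean(0)*1000)
E
python3 m2.py w1
```

```text
table 0.001186293472664206
tin 1489 [ 548.2 -111.2] [ 547.7 -111.2] 28.1 z 0.049153000779949156
brass 182 [ 646.2 -126.5] [ 646.6 -126.2] 8.8 z 0.05071330318933714
bottle 325 [543.2  -1.2] [ 5.428e+02 -4.000e-01] 11.4 z 0.07534255284123707
plate [  88  135   85   62 1767] [431.6 -38. ] [123.7  43.9] 77.24
carrier [ 288  112   63  126 4540] [ 492.1 -319.9] [200.1  87.7] 16.46Traceback (most recent call last):
  File "m2.py", line 21, in <module>
    rect(fr,.009,'frame',0)
    ~~~~^^^^^^^^^^^^^^^^^^^
  File "m2.py", line 14, in rect
    l,st,c=mask(m);best=max(range(1,len(st)),key=lambda i:st[i,4])
                        ~~~^^^^^^^^^^^^^^^^^^^^^^^^^^^^^^^^^^^^^^^
ValueError: max() iterable argument is empty
```

```bash
python3 plan.py .6465 -.1265 .08 -74;  python3 - <<'E'
from h import *
im=dict(np.load('pics/w1.npz'));print(im['color'][134,320],im['color'][120,331],im['color'][191,325])
W=cloud(im);print(W[121,330],W[194,325],W[132,310:330,2])
E
```

```text
cur [ 500.6 -216.4  299.4] psi -73.9 q6 38.1 t 2.2 F [0.3 0.1 0.4] w 85.2 tilt [-0.0001  0.0002]
shift 165.2 -45.9 219.4 turn 0.1 rows 5.0
[93 69 45] [78 83 81] [119 118 111]
[ 0.57772724 -0.29253454  0.0700118 ] [ 0.48496574 -0.32088321  0.06507223] [0.01031941 0.01016503 0.01017767 0.00904818 0.00992634 0.01135044
 0.00925748 0.00874945 0.00978726 0.01083965 0.01054216 0.01108903
 0.01121583 0.00918929 0.00971171 0.00907124 0.00830636 0.01088813
 0.00953087 0.00833509]
```

```bash
python3 -m inch '65 50 -14 20 0; 62 100 -28 70 0; 62 150 -42 120 0; 62 165 -46 160 0; 62 165 -46 200 0; 62 165 -46 219 0; 62 165 -46 219 0; 62 165 -46 219 0' 40; python3 plan.py .6465 -.1265 .007 -74; python3 -c "
from h import *
snap('wrist','w2.png')"
```

```text
time_s: 3.25
position: [0.6472, -0.1272, 0.082]
tool_rot: [[0.961, 0.277, 0.002], [0.277, -0.961, -0.001], [0.002, 0.001, -1.0]]
ft_force: [0.5, -0.3, 1.7]
grip_width: 0.0619
cur [ 647.2 -127.2   82. ] psi -73.9 q6 52.6 t 3.2 F [ 0.5 -0.3  1.7] w 61.9 tilt [ 0.0022 -0.0008]
shift -0.6 -1.0 75.0 turn 0.1 rows 2.0
```

View pics/w2.png

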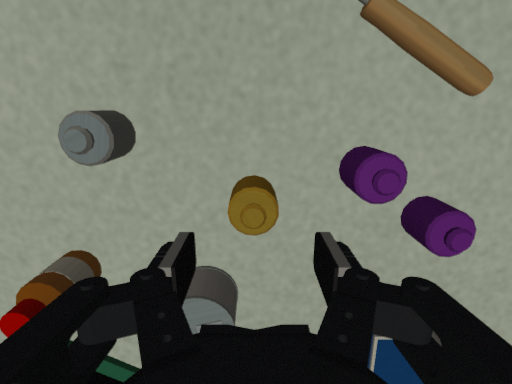

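The brass weight is centred between the fingers, at (253,215). Descending and gripping.

```bash
python3 -m inch '62 0 -1 40 0; 62 0 -1 75 0; 62 0 -1 75 0; 30 0 -1 75 0; 30 0 -1 75 0; 30 0 -1 75 0; 30 0 -1 75 0; 30 0 -1 75 0; 30 0 -1 45 0; 30 0 -1 -20 0' 50; python3 plan.py .55 -.25 .15 -73.8
```

```text
time_s: 4.55
position: [0.6452, -0.1259, 0.0971]
tool_rot: [[0.961, 0.276, -0.005], [0.276, -0.961, 0.002], [-0.004, -0.003, -1.0]]
ft_force: [0.4, -0.8, -3.2]
grip_width: 0.0345
cur [ 645.2 -125.9   97.1] psi -74.0 q6 52.6 t 4.5 F [ 0.4 -0.8 -3.2] w 34.5 tilt [-0.005   0.0019]
shift -126.0 92.8 -52.6 turn -0.2 rows 3.0
```

```bash
python3 plan.py .53 -.308 .16 -73.7; python3 -m inch '30 0 0 -40 0; 30 -40 36 -60 0; 30 -80 72 -63 0; 30 -120 108 -63 0; 30 -160 144 -63 0; 30 -160 144 -63 0;30 -160 144 -63 0'; python3 plan.py .53 -.308 .16 -73.7; python3 -c "
from h import *
snap('wrist','w3.png')"
```

```text
cur [ 645.2 -125.9   97.1] psi -74.0 q6 52.6 t 4.5 F [ 0.4 -0.8 -3.2] w 34.5 tilt [-0.005   0.0019]
shift -161.3 143.0 -62.6 turn -0.3 rows 4.0
time_s: 5.42
position: [0.5325, -0.3087, 0.1613]
tool_rot: [[0.961, 0.276, 0.001], [0.276, -0.961, 0.0], [0.001, 0.0, -1.0]]
ft_force: [0.8, -0.0, -3.1]
grip_width: 0.0348
cur [ 532.5 -308.7  161.3] psi -74.0 q6 32.9 t 5.4 F [ 0.8 -0.  -3.1] w 34.8 tilt [0.0005 0.    ]
shift -2.3 -1.4 1.3 turn -0.3 rows 1.0
```

View pics/w3.png

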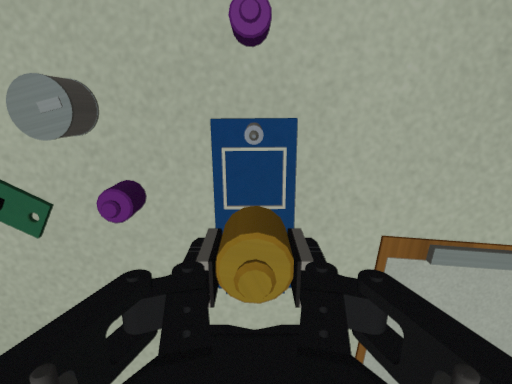

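```bash
cat > m3.py <<'E'
from h import *
import sys
im=dict(np.load('pics/%s.npz'%sys.argv[1]));W=cloud(im);X,Y,Z=W[...,0],W[...,1],W[...,2]
print('table',np.nanmedian(Z[np.abs(Z)<.02]))
g=im['color'].max(2);hsv=cv2.cvtColor(im['color'],cv2.COLOR_BGR2HSV).astype(int)
b=(hsv[...,0]>100)&(hsv[...,0]<125)&(hsv[...,1]>100)&(hsv[...,2]>30)&(X>.35)&(X<.68)&(Y<-.2)
bb=cv2.morphologyEx(b.astype(np.uint8),cv2.MORPH_CLOSE,np.ones((25,25)))
fr=(bb>0)&(hsv[...,1]<110)&(hsv[...,2]>90)&(Z<.022)
n,l,st,c=cv2.connectedComponentsWithStats(fr.astype(np.uint8));i=1+np.argmax(st[1:,4]);print('frame',st[i])
pts=np.argwhere(l==i)[:,::-1]
P=np.array([ray(im,u,v,.009)[:2]*1000 for u,v in pts],np.float32);r=cv2.minAreaRect(P);print('frame',np.round(r[0],1),np.round(r[1],1),round(r[2],2),'fc')
k=Z>.060
k&=(X>.35)&(X<.68)&(Y<-.22)&(Y>-.42)&(cv2.dilate(bb,np.ones((15,15)))>0)&(Z<.08)
n,l,st,c=cv2.connectedComponentsWithStats(k.astype(np.uint8))
for j in range(1,n):
    if st[j,4]>3:print('pin',st[j],c[j],W[l==j].mean(0)*1000,'ray70',ray(im,*c[j],.07)*1000)
ys,xs=np.where(b);cnt=max(cv2.findContours(b.astype(np.uint8),cv2.RETR_EXTERNAL,cv2.CHAIN_APPROX_NONE)[0],key=cv2.contourArea)[:,0]
P=np.array([ray(im,u,v,.006)[:2]*1000 for u,v in cnt],np.float32);r=cv2.minAreaRect(P);print('base',np.round(r[0],1),np.round(r[1],1),round(r[2],2),np.round(cv2.boxPoints(r),1).tolist())
E
python3 m3.py w3;python3 m3.py w1
```

```text
table 0.0010865138262482609
frame [221 147  66  63 831]
frame [ 529.6 -308.6] [67.3 67.3] 16.39 fc
pin [249 130  10  11  83] [253.56626506 135.36144578] [ 578.12119299 -294.63695601   67.67085797] ray70 [ 578.32807923 -294.58651471   70.        ]
base [ 529.6 -308.5] [124.2  87.1] 16.29 [[457.79998779296875, -284.20001220703125], [482.20001220703125, -367.70001220703125], [601.4000244140625, -332.8999938964844], [577.0, -249.3000030517578]]
table 0.001186293472664206
frame [296 131  47  45 480]
frame [ 530.1 -308.3] [66.4 67.8] 16.13 fc
pin [327 119   7   6  35] [330.22857143 121.42857143] [ 577.36609887 -293.49486944   68.01322465] ray70 [ 577.31561776 -292.99435923   70.        ]
pin [323 193   6   7  32] [325.5     196.09375] [ 482.76517825 -321.94208001   66.9165366 ] ray70 [ 483.45081926 -320.9293802    70.        ]
base [ 492.6 -319.1] [198.7  87.1] 16.46 [[385.0, -305.5], [409.70001220703125, -389.0], [600.2999877929688, -332.70001220703125], [575.5999755859375, -249.1999969482422]]
```

```bash
python3 plan.py .5299 -.3086 .0138 -73.65; python3 -m inch '30 -2 0 40 0; 30 -2 0 90 0; 30 -2 0 125 0; 30 -2 0 140 0; 30 -2 0 146 0; 30 -2 0 148 0; 30 -2 0 148 0'; python3 plan.py .5299 -.3086 .0138 -73.65
```

```text
cur [ 532.9 -308.2  161.2] psi -73.9 q6 32.9 t 5.5 F [ 0.3  0.  -3. ] w 34.5 tilt [ 0.0004 -0.    ]
shift -3.0 -0.4 147.4 turn -0.3 rows 3.0
time_s: 6.35
position: [0.5312, -0.3098, 0.014]
tool_rot: [[0.961, 0.276, 0.002], [0.276, -0.961, -0.001], [0.001, 0.002, -1.0]]
ft_force: [0.8, 0.3, -2.6]
grip_width: 0.0344
cur [ 531.2 -309.8   14. ] psi -74.0 q6 32.7 t 6.3 F [ 0.8  0.3 -2.6] w 34.4 tilt [ 0.0016 -0.0014]
shift -0.9 -1.5 0.2 turn -0.3 rows 1.0
```

```bash
python3 -m inch '30 -1 -1 1.2 0; 30 -1 -1 1.2 0; 58 -1 -1 1.2 0; 58 -1 -1 1.2 0; 58 -1 -1 1.2 0; 58 -1 -1 -20 0; 58 -1 -1 -80 0; 58 -1 -1 -140 0; 58 -1 -1 -140 0'; python3 plan.py .432 -.0385 .15 -12.8;python3 -c "
from h import *
snap('wrist','w4.png')"
```

```text
time_s: 7.48
position: [0.5308, -0.31, 0.1578]
tool_rot: [[0.961, 0.276, 0.007], [0.276, -0.961, -0.006], [0.005, 0.008, -1.0]]
ft_force: [0.0, -0.0, -0.6]
grip_width: 0.0581
cur [ 530.8 -310.   157.8] psi -74.0 q6 32.7 t 7.5 F [ 0.  -0.  -0.6] w 58.1 tilt [ 0.0072 -0.0064]
shift -20.0 -288.3 5.3 turn -61.2 rows 6.0
```

View pics/w4.png

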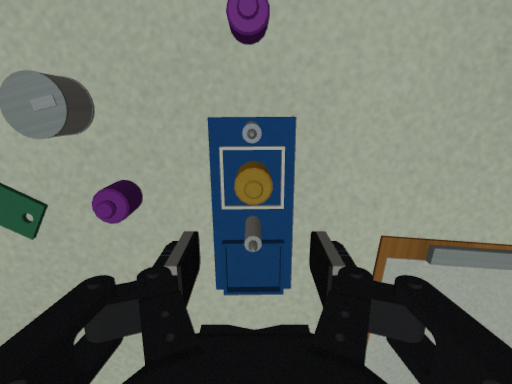

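The brass weight stands centred in the frame at (253,185). Both pins are visible, at (252,133) and (254,244). I'll measure them for the plate.

```bash
python3 m3.py w4
python3 - <<'E'
import cv2
im=cv2.imread('pics/w4.png');cv2.imwrite('pics/w4c.png',cv2.resize(im[115:260,200:310],None,fx=4,fy=4,interpolation=cv2.INTER_NEAREST))
E
```

```text
table 0.0011057458345648374
frame [219 146  66  64 969]
frame [ 529.6 -308.5] [67.1 67.3] 16.01 fc
pin [247 128  10  11  85] [251.61176471 133.51764706] [ 578.26303721 -294.55151453   67.71265534] ray70 [ 578.43584475 -294.50704185   70.        ]
pin [249 241  10  11  82] [252.87804878 245.82926829] [ 483.74585316 -322.67592594   66.79775668] ray70 [ 485.25820458 -322.23059418   70.        ]
base [ 491.9 -319.8] [202.7  87.1] 16.45 [[382.3999938964844, -306.70001220703125], [407.0, -390.29998779296875], [601.5, -332.8999938964844], [576.7999877929688, -249.3000030517578]]
```

View pics/w4c.png

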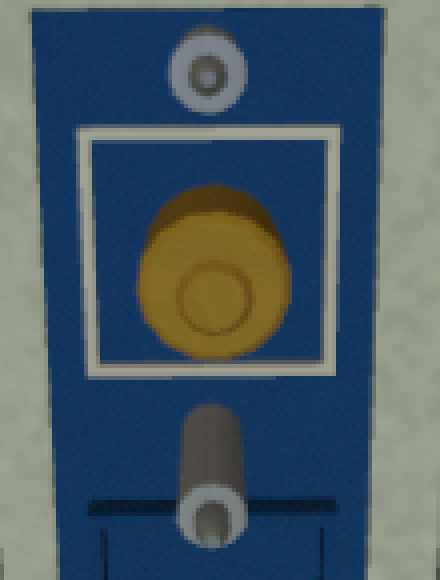

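```bash
python3 - <<'E'
from h import *
im=dict(np.load('pics/w4.npz'))
for u,v,z in((251.9,133.2,.058),(252.8,243.8,.058),(251.9,134.2,.07),(253,249.8,.07)):print(ray(im,u,v,z)*1000)
E
python3 plan.py .432 -.0385 .15 -12.8
```

```text
[ 577.82880922 -294.9069039    58.        ]
[ 481.46575057 -323.27280465   58.        ]
[ 577.98957505 -294.87060792   70.        ]
[ 481.58342011 -323.3951099    70.        ]
cur [ 529.8 -309.2  154.7] psi -74.0 q6 32.7 t 7.5 F [-0.5  0.2 -1.5] w 57.5 tilt [ 0.0029 -0.0027]
shift -19.2 -287.2 3.7 turn -61.2 rows 6.0
```

```bash
python3 -m inch '50 -3 -47 2 -10; 50 -6 -95 4 -20; 50 -9 -143 4 -30; 50 -13 -191 4 -41; 50 -16 -239 4 -51; 50 -19 -287 4 -61; 50 -19 -287 4 -61; 50 -19 -287 4 -61; 50 -19 -287 4 -61'; python3 plan.py .432 -.0385 .15 -12.8;python3 -c "
from h import *
snap('wrist','w5.png')"
```

```text
time_s: 8.65
position: [0.4321, -0.0391, 0.1484]
tool_rot: [[0.226, 0.974, -0.001], [0.974, -0.226, 0.0], [-0.0, -0.001, -1.0]]
ft_force: [-0.5, -0.2, 0.0]
grip_width: 0.0497
cur [432.1 -39.1 148.4] psi -13.1 q6 -7.8 t 8.7 F [-0.5 -0.2  0. ] w 49.7 tilt [-0.0007  0.0001]
shift 0.5 -0.2 -1.6 turn -0.3 rows 1.0
```

View pics/w5.png

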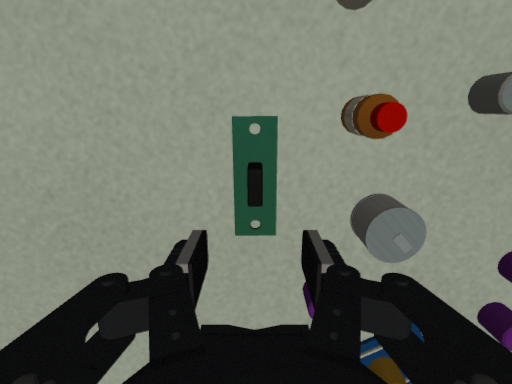

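The plate is seen whole, with holes at (255,128) and (255,224) and the grip block at (255,185).

Run:
```python
from h import *
im=dict(np.load('pics/w5.npz'));hsv=cv2.cvtColor(im['color'],cv2.COLOR_BGR2HSV).astype(int);W=cloud(im)
m=((hsv[...,0]>60)&(hsv[...,0]<90)&(hsv[...,1]>90)&(W[...,2]<.014)).astype(np.uint8)
c=max(cv2.findContours(m,cv2.RETR_EXTERNAL,cv2.CHAIN_APPROX_NONE)[0],key=cv2.contourArea)
P=np.array([ray(im,u,v,.006)[:2]*1000 for u,v in c[:,0]],np.float32);r=cv2.minAreaRect(P);print(r)
f=np.zeros_like(m);cv2.drawContours(f,[c],-1,1,-1)
n,l,st,cc=cv2.connectedComponentsWithStats(((f>0)&(m==0)).astype(np.uint8))
H=[]
for i in range(1,n):
    if st[i,4]>20:
        w=W[l==i];print(st[i],cc[i],w.mean(0)*1000,np.nanmax(w[:,2]),ray(im,*cc[i],.006)*1000)
T=W[(l>0)&(W[...,2]>.034)];print('block top',len(T),T.mean(0)*1000,cv2.minAreaRect((T[:,:2]*1000).astype(np.float32)))
```

```text
((431.09796142578125, -37.689430236816406), (122.91364288330078, 43.0778923034668), 77.33782196044922)
[249 123  12  12 117] [254.29059829 128.30769231] [442.10811489  10.67553125   1.63089874] 0.007230384884595072 [442.18120946  10.96982783   6.        ]
[247 163  16  44 661] [254.87140696 184.48108926] [nan nan nan] 0.042640320605407254 [430.05558699 -43.93312565   6.        ]
[250 220  11   8  75] [254.93333333 223.52      ] [420.05113241 -87.48216479   1.71250275] 0.0074522181242163 [420.44874174 -85.74682123   6.        ]
block top 594 [431.6229266  -37.14155399  40.48668434] ((431.1524658203125, -38.003204345703125), (36.05549621582031, 13.503212928771973), 77.38903045654297)
```

```bash
python3 plan.py .4312 -.0377 .011 -12.65
```

```text
cur [432.1 -39.  148.4] psi -13.1 q6 -7.8 t 8.7 F [-0.6  0.4 -0.1] w 50.0 tilt [-0.0005  0.0001]
shift 1.1 -1.1 137.4 turn -0.4 rows 3.0
```

```bash
python3 -m inch '45 1 -1 50 -0.4; 45 1 -1 100 -0.4; 40 1 -1 130 -0.4; 40 1 -1 137 -0.4; 40 1 -1 137 -0.4; 8 1 -1 137 -0.4; 8 1 -1 137 -0.4; 8 1 -1 137 -0.4; 8 1 -1 137 -0.4; 8 1 -1 137 -0.4' 80; python3 plan.py .4312 -.0377 .15 -12.65
```

```text
time_s: 9.95
position: [0.4318, -0.0373, 0.013]
tool_rot: [[0.217, 0.976, 0.003], [0.976, -0.217, -0.001], [-0.001, 0.003, -1.0]]
ft_force: [-0.8, -0.4, 6.4]
grip_width: 0.0125
cur [431.8 -37.3  13. ] psi -12.6 q6 -8.1 t 9.9 F [-0.8 -0.4  6.4] w 12.5 tilt [ 0.0025 -0.0011]
shift -0.6 -0.1 -137.0 turn 0.1 rows 3.0
```

```bash
python3 -m inch '8 0 0 -20 0; 8 0 0 -80 0; 8 0 0 -140 0; 8 0 0 -150 0;8 0 0 -150 0'; python3 plan.py .5297 -.3091 .163 -73.58
```

```text
time_s: 10.58
position: [0.4309, -0.0369, 0.162]
tool_rot: [[0.218, 0.976, 0.001], [0.976, -0.218, -0.0], [-0.0, 0.001, -1.0]]
ft_force: [0.2, 0.2, -1.5]
grip_width: 0.0129
cur [430.9 -36.9 162. ] psi -12.6 q6 -8.1 t 10.6 F [ 0.2  0.2 -1.5] w 12.9 tilt [ 0.0009 -0.0003]
shift -244.2 155.7 -0.9 turn 61.0 rows 6.0
```

```bash
python3 -m inch '8 -35 22 0 9; 8 -70 45 0 18; 8 -110 70 0 27; 8 -150 96 0 37; 8 -190 121 0 47; 8 -220 141 0 55; 8 -244 156 0 61; 8 -244 156 0 61; 8 -244 156 0 61; 8 -244 156 0 61'; python3 plan.py .5297 -.3091 .163 -73.58;python3 -c "
from h import *
snap('wrist','w6.png')
snap('side','s6.png')"
```

```text
time_s: 11.82
position: [0.53, -0.3081, 0.1614]
tool_rot: [[0.959, 0.284, -0.001], [0.284, -0.959, 0.001], [-0.001, -0.001, -1.0]]
ft_force: [-0.2, 0.0, -0.8]
grip_width: 0.0125
cur [ 530.  -308.1  161.4] psi -73.5 q6 32.3 t 11.8 F [-0.2  0.  -0.8] w 12.5 tilt [-0.0008  0.0008]
shift -0.6 0.9 -1.6 turn 0.1 rows 1.0
```

View pics/w6.png

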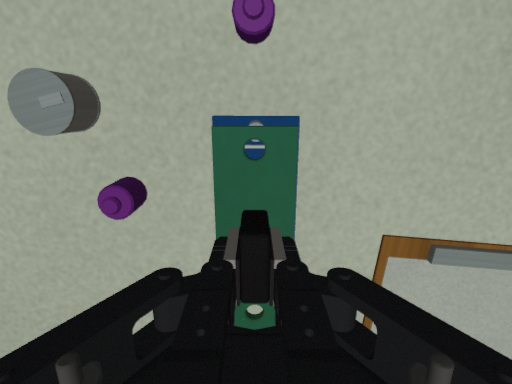

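View pics/s6.png

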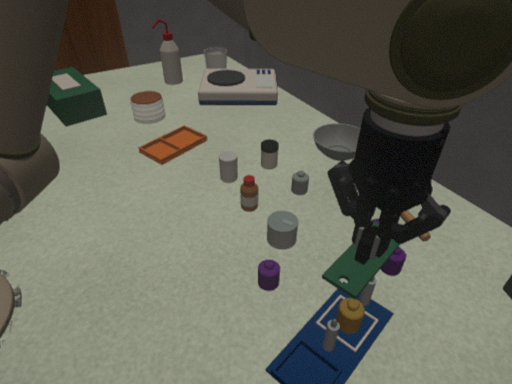

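The wrist view shows both held holes, at (255,149) and (255,311). Casting them onto the plate's top plane to get the plate's pose in the hand.

```bash
cat > m6.py <<'E'
from h import *
import sys
im=dict(np.load('pics/%s.npz'%sys.argv[1]));W=cloud(im);hsv=cv2.cvtColor(im['color'],cv2.COLOR_BGR2HSV).astype(int)
m=((hsv[...,0]>60)&(hsv[...,0]<90)&(hsv[...,1]>90)&(W[...,2]>.05)).astype(np.uint8)
n,l,st,cc=cv2.connectedComponentsWithStats(m)
A=[]
for i in range(1,n):
    if st[i,4]>100:
        Q=W[l==i];print('green',st[i],'z mean',np.nanmean(Q[:,2]));A.append(Q)
Q=np.concatenate(A);Q=Q[np.isfinite(Q).all(1)]
a,*_=np.linalg.lstsq(np.c_[Q[:,:2]-Q[:,:2].mean(0),np.ones(len(Q))],Q[:,2],rcond=None);print('slope',a, 'dirs along x16:',a[0]*.96+a[1]*.28)
z=a[2]
H=[]
for (u0,v0) in eval(sys.argv[2]):
    w=(1-m[v0-16:v0+17,u0-16:u0+17]).astype(np.uint8)
    n,l,st,cc=cv2.connectedComponentsWithStats(w);i=l[16,16];c=cc[i]+[u0-16,v0-16];print(st[i],c)
    t=ray(im,*c,z);b=ray(im,*c,z-.003);H.append(t);print(t*1000,b*1000)
d=H[0]-H[1];print('mid',(H[0]+H[1])*500,'yaw',np.degrees(np.arctan2(d[1],d[0])),np.linalg.norm(d))
E
python3 m6.py w6 '[(255,149),(255,311)]'
```

```text
green [ 212  126   86  114 7847] z mean 0.15514595101695802
green [233 300  43  30 907] z mean 0.15913745778525976
slope [-0.01672564  0.00233772  0.15555951] dirs along x16: -0.01540205585733275
[  5   6  21  20 336] [254.23809524 148.55059524]
[ 576.83057203 -293.88538702  155.55951015] [ 576.43675175 -293.99545259  152.55951015]
[  7   9  17  11 140] [254.03571429 308.9       ]
[ 483.27583551 -321.53098792  155.55951015] [ 481.00049574 -322.19704605  152.55951015]
mid [ 530.05320377 -307.70818747  155.55951015] yaw 16.46250932234838 0.09755392341812859
```

```bash
python3 -m inch '8 0.7 1.2 40 0; 8 0.7 1.2 65 0; 8 0.7 1.2 72 0; 8 0.7 1.2 72 0; 8 0.7 1.2 72 0; 8 0.7 1.2 72 0'; python3 plan.py .5297 -.3091 .163 -73.58;python3 -c "
from h import *
im=snap('wrist','w7.png');cv2.imwrite('pics/w7c.png',cv2.resize(im['color'][100:350,180:330],None,fx=2.4,fy=2.4,interpolation=cv2.INTER_CUBIC))"
```

```text
time_s: 12.68
position: [0.5316, -0.3103, 0.0908]
tool_rot: [[0.959, 0.283, 0.001], [0.283, -0.959, -0.001], [0.001, 0.001, -1.0]]
ft_force: [0.2, -0.0, -0.9]
grip_width: 0.0127
cur [ 531.6 -310.3   90.8] psi -73.6 q6 32.3 t 12.7 F [ 0.2 -0.  -0.9] w 12.7 tilt [ 0.0012 -0.0011]
shift -1.4 -1.6 -72.2 turn 0.0 rows 2.0
```

View pics/w7c.png

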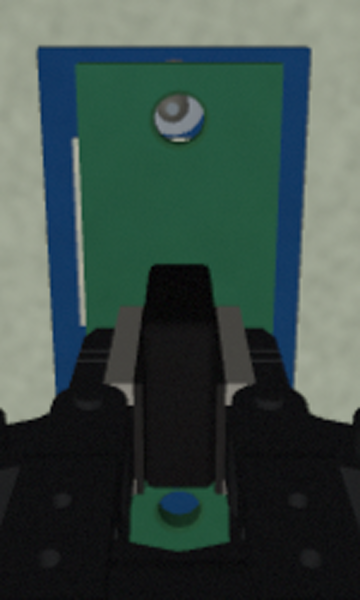

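```bash
python3 m6.py w7 '[(255,149),(255,312)]';python3 - <<'E'
from h import *
im=dict(np.load('pics/w7.npz'))
print(ray(im,252.5,145.,.07)*1000,ray(im,253.,144.2,.058)*1000)
cv2.imwrite('pics/w7d.png',cv2.resize(im['color'][130:170,235:275],None,fx=12,fy=12,interpolation=cv2.INTER_NEAREST))
E
python3 plan.py .5297 -.3091 .163 -73.58
```

```text
green [ 212  126   86  114 7803] z mean 0.08459704356892808
green [233 300  43  30 919] z mean 0.08838344942190794
slope [-0.01433706 -0.00160128  0.084996  ] dirs along x16: -0.014211939166010396
[  5   6  21  21 338] [254.19526627 148.62426036]
[ 578.36726923 -296.13686169   84.99600103] [ 577.97889926 -296.25205589   81.99600103]
[  7   9  17  10 125] [254.344 309.192]
[ 484.75359767 -323.87487625   84.99600103] [ 482.48339047 -324.54766453   81.99600103]
mid [ 531.56043345 -310.00586897   84.99600103] yaw 16.504716073224596 0.09763665784341027
[ 578.11619376 -295.21420397   70.        ] [ 577.23498999 -295.72030238   58.        ]
cur [ 531.5 -310.2   90.6] psi -73.6 q6 32.3 t 12.7 F [-0.1  0.2 -1.1] w 12.9 tilt [ 0.001  -0.0009]
shift -1.4 -1.5 -72.4 turn 0.0 rows 2.0
```

View pics/w7d.png

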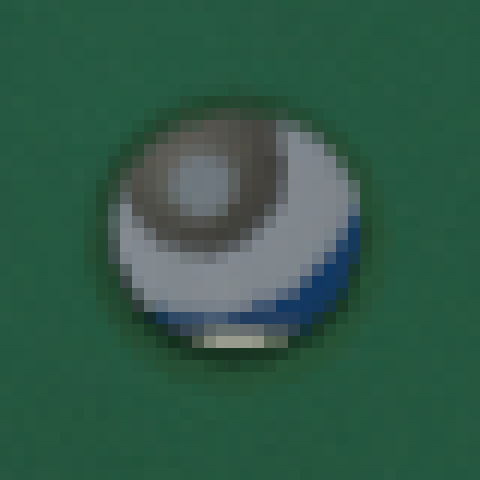

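```bash
python3 -m inch '8 -0.2 -1.3 0 0; 8 -0.2 -1.3 3 0; 8 -0.2 -1.3 6 0; 8 -0.2 -1.3 9 0; 8 -0.2 -1.3 12 0; 8 -0.2 -1.3 12 0; 8 -0.2 -1.3 12 0'; python3 plan.py .5297 -.3091 .163 -73.58;python3 -c "
from h import *
im=snap('wrist','w8.png');cv2.imwrite('pics/w8d.png',cv2.resize(im['color'][120:170,225:285],None,fx=8,fy=8,interpolation=cv2.INTER_NEAREST))
im=snap('side','s8.png');cv2.imwrite('pics/s8d.png',cv2.resize(im['color'][240:384,250:420],None,fx=4,fy=4,interpolation=cv2.INTER_CUBIC))"
```

```text
time_s: 13.6
position: [0.5308, -0.3089, 0.0779]
tool_rot: [[0.959, 0.283, 0.0], [0.283, -0.959, -0.0], [0.0, 0.0, -1.0]]
ft_force: [0.3, 0.4, -1.0]
grip_width: 0.0128
cur [ 530.8 -308.9   77.9] psi -73.6 q6 32.3 t 13.6 F [ 0.3  0.4 -1. ] w 12.8 tilt [ 0.0001 -0.0001]
shift -1.1 -0.1 -85.1 turn 0.0 rows 2.0
```

View pics/w8d.png

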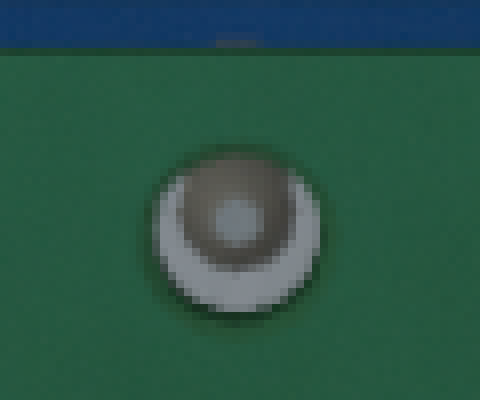

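View pics/s8d.png

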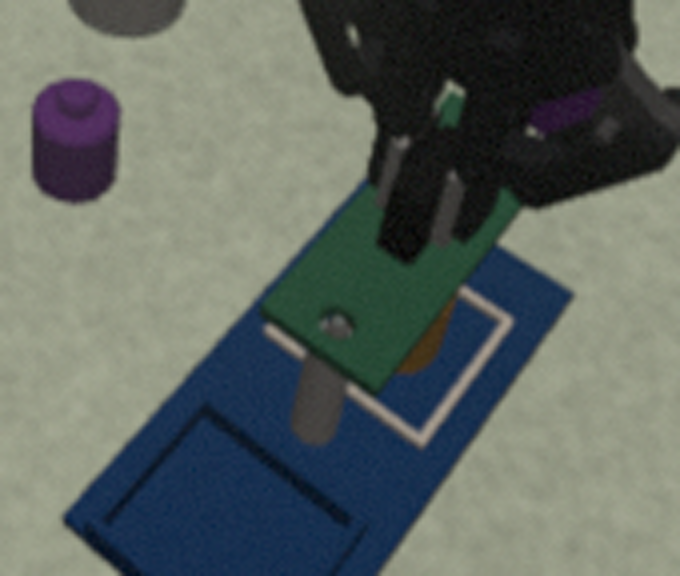

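Both pins sit in the holes. I'll nudge +0.5 mm along the plate and go down until contact.

```bash
python3 -m inch '8 0.5 0 2 0; 8 0.5 0 4 0; 8 0.5 0 5.5 0; 8 0.5 0 6.5 0; 8 0.5 0 6.5 0'; python3 plan.py .5297 -.3091 .163 -73.58
```

```text
time_s: 14.32
position: [0.5312, -0.3087, 0.0712]
tool_rot: [[0.959, 0.283, -0.0], [0.283, -0.959, 0.0], [-0.0, -0.0, -1.0]]
ft_force: [0.4, -0.5, -0.9]
grip_width: 0.0129
cur [ 531.2 -308.7   71.2] psi -73.6 q6 32.4 t 14.3 F [ 0.4 -0.5 -0.9] w 12.9 tilt [-0.0001  0.0001]
shift -1.5 -0.1 -91.8 turn 0.0 rows 2.0
```

```bash
python3 -m inch '8 0 0 1 0; 8 0 0 1.5 0; 8 0 0 1.5 0'; python3 plan.py .5297 -.3091 .163 -73.58
```

```text
time_s: 14.7
position: [0.5313, -0.3088, 0.071]
tool_rot: [[0.959, 0.283, 0.001], [0.283, -0.959, -0.001], [0.0, 0.001, -1.0]]
ft_force: [-2.1, 1.2, 7.8]
grip_width: 0.0128
cur [ 531.3 -308.8   71. ] psi -73.6 q6 32.4 t 14.7 F [-2.1  1.2  7.8] w 12.8 tilt [ 0.0007 -0.0008]
shift -1.6 -0.1 -92.0 turn 0.0 rows 2.0
```

Contact is at TCP z 71 mm, as expected for a seated plate. Releasing.

```bash
python3 -m inch '20 0 0 0 0; 35 0 0 0 0; 35 0 0 0 0; 35 0 0 -10 0; 35 0 0 -40 0; 40 0 0 -95 0; 40 0 0 -95 0;40 0 0 -95 0'; python3 -c "
from h import *
im=snap('wrist','w9.png')
im=snap('side','s9.png');cv2.imwrite('pics/s9d.png',cv2.resize(im['color'][240:384,250:420],None,fx=4,fy=4,interpolation=cv2.INTER_CUBIC))"; python3 plan.py .543 -.0005 .15 -74
```

```text
time_s: 15.7
position: [0.531, -0.3086, 0.1649]
tool_rot: [[0.959, 0.283, -0.0], [0.283, -0.959, 0.0], [-0.0, -0.0, -1.0]]
ft_force: [1.0, 0.6, -0.5]
grip_width: 0.0401
cur [ 530.8 -308.4  163.8] psi -73.6 q6 32.4 t 15.8 F [ 0.2  0.8 -0.2] w 40.0 tilt [-0.0016  0.0014]
shift 98.8 -291.8 14.2 turn 0.4 rows 5.0
```

View pics/w9.png

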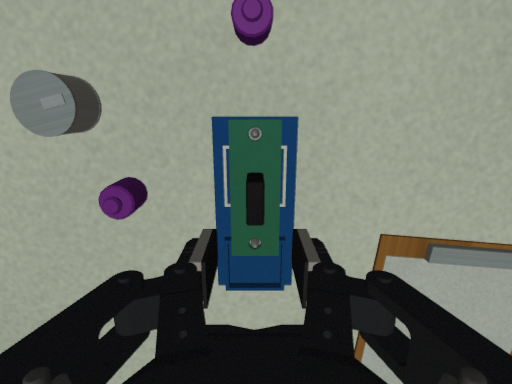

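View pics/s9d.png

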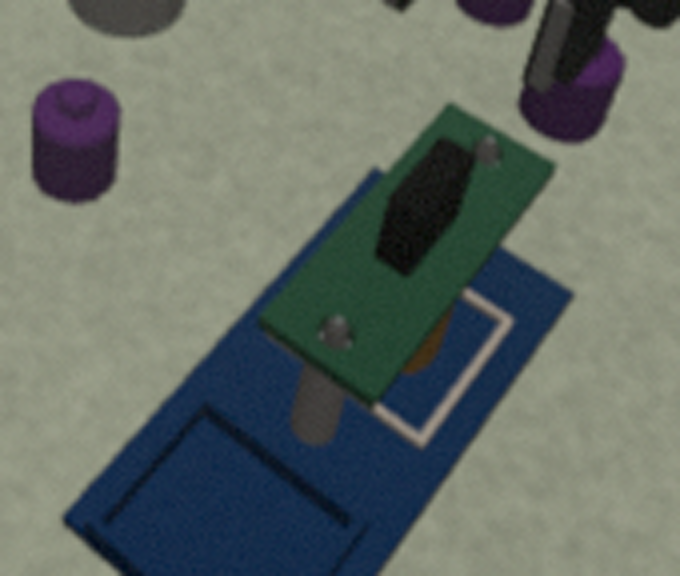

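The plate is down on both shoulders, with the pins at (255,134) and (255,243). Next is the bottle.

```bash
python3 -m inch '60 19 -58 -10 0; 60 38 -116 -10 0; 60 57 -175 -10 0; 60 77 -233 -10 0; 60 99 -292 -10 0; 60 99 -292 0 0; 60 99 -292 14 0; 60 99 -292 14 0' 40; python3 -c "
from h import *
im=snap('wrist','w10.png')";python3 m2.py w10 2>/dev/null; python3 plan.py .543 -.0005 .15 -74
```

```text
time_s: 16.8
position: [0.5429, -0.0018, 0.149]
tool_rot: [[0.96, 0.281, -0.004], [0.281, -0.96, 0.001], [-0.003, -0.002, -1.0]]
ft_force: [-0.2, 0.2, 1.0]
grip_width: 0.0602
table 0.000982656269414546
black 1269 [651.6 104. ] [659. 107.] 19.9 z 0.06351238926146097
tin 2857 [ 549.  -110.2] [ 547.9 -110.8] 28.4 z 0.048576020168110794
bottle 613 [5.44e+02 1.00e-01] [543.4  -0. ] 11.2 z 0.25043264346853084
plate [ 61 355   3   3   5] [257.5 164. ] [3.  2.1] 47.97
carrier [ 464  211   48  136 2964] [ 494.4 -294.5] [188.3  53.7] 30.33
cur [543.3  -1.9 149.9] psi -73.7 q6 61.0 t 16.9 F [ 0.4 -0.8  0.4] w 59.9 tilt [-0.002   0.0003]
shift 0.1 -1.5 -0.1 turn 0.3 rows 1.0
```

View pics/w10.png

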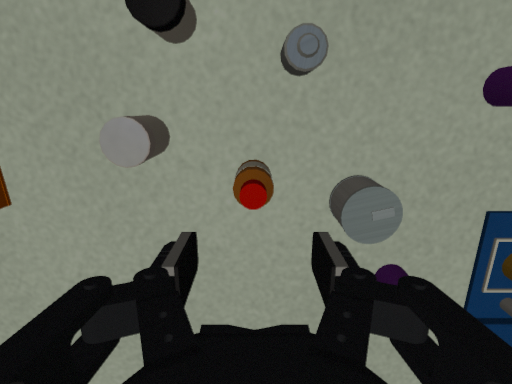

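```bash
python3 -m inch '60 0.5 -1.7 50 0; 60 0.5 -1.7 100 0; 60 0.5 -1.7 133 0; 60 0.5 -1.7 133 0; 30 0.5 -1.7 133 0; 30 0.5 -1.7 133 0; 30 0.5 -1.7 133 0; 30 0.5 -1.7 133 0; 30 0.5 -1.7 110 0; 30 0.5 -1.7 50 0' 40; python3 plan.py .4309 -.3382 .18 -73.6
```

```text
time_s: 18.1
position: [0.5423, 0.0013, 0.1006]
tool_rot: [[0.959, 0.283, -0.005], [0.283, -0.959, 0.001], [-0.004, -0.002, -1.0]]
ft_force: [1.7, -0.1, -0.6]
grip_width: 0.0348
cur [542.3   1.3 100.6] psi -73.6 q6 61.2 t 18.1 F [ 1.7 -0.1 -0.6] w 34.8 tilt [-0.0046  0.0011]
shift -203.2 294.0 -79.3 turn 0.0 rows 6.0
```

```bash
python3 -m inch '30 0 0 -50 0; 30 -30 44 -79 0; 30 -65 95 -79 0; 30 -100 145 -79 0; 30 -135 196 -79 0; 30 -170 247 -79 0; 30 -203 294 -79 0; 30 -203 294 -79 0; 30 -203 294 -79 0'; python3 -c "
from h import *
im=snap('wrist','w11.png')"; python3 plan.py .4319 -.3376 .024 -73.6
```

```text
time_s: 19.23
position: [0.4319, -0.3379, 0.1802]
tool_rot: [[0.959, 0.283, 0.0], [0.283, -0.959, 0.0], [0.0, 0.0, -1.0]]
ft_force: [0.3, 0.5, -1.4]
grip_width: 0.0348
cur [ 432.2 -337.4  180.2] psi -73.5 q6 23.2 t 19.3 F [-1.1  0.5 -0.7] w 34.8 tilt [0.0002 0.    ]
shift -0.4 0.1 156.2 turn 0.1 rows 3.0
```

View pics/w11.png

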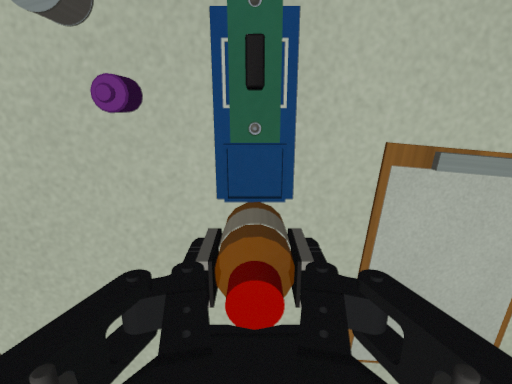

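```bash
python3 -m inch '30 -0.4 0 50 0; 30 -0.4 0 105 0; 30 -0.4 0 140 0; 30 -0.4 0 153 0; 30 -0.4 0 156 0; 30 -0.4 0 157 0; 30 -0.4 0 157 0'; python3 plan.py .4319 -.3376 .024 -73.6
```

```text
time_s: 20.15
position: [0.4322, -0.3376, 0.0252]
tool_rot: [[0.959, 0.284, 0.001], [0.284, -0.959, -0.001], [0.001, 0.001, -1.0]]
ft_force: [-2.7, 4.9, 10.8]
grip_width: 0.0347
cur [ 432.2 -337.6   25.2] psi -73.5 q6 23.1 t 20.1 F [-2.7  4.9 10.8] w 34.7 tilt [ 0.001  -0.0009]
shift -0.3 -0.1 1.2 turn 0.1 rows 1.0
```

```bash
python3 -m inch '38 0 0 -1 0; 52 0 0 -1 0; 52 0 0 -1 0; 52 0 0 -20 0; 52 0 0 -70 0; 60 0 0 -130 0; 60 0 0 -130 0;60 0 0 -130 0'; python3 -c "
from h import *
im=snap('wrist','w12.png')"; python3 plan.py .548 -.1108 .15 -74
```

```text
time_s: 21.15
position: [0.4313, -0.3381, 0.1522]
tool_rot: [[0.959, 0.283, -0.001], [0.283, -0.959, 0.001], [-0.0, -0.001, -1.0]]
ft_force: [0.0, -0.0, -0.4]
grip_width: 0.0597
cur [ 431.2 -337.9  151.5] psi -73.6 q6 23.1 t 21.2 F [-0.3  0.3 -0.4] w 60.0 tilt [-0.0016  0.0019]
shift 176.3 -184.8 1.8 turn 0.4 rows 5.0
```

View pics/w12.png

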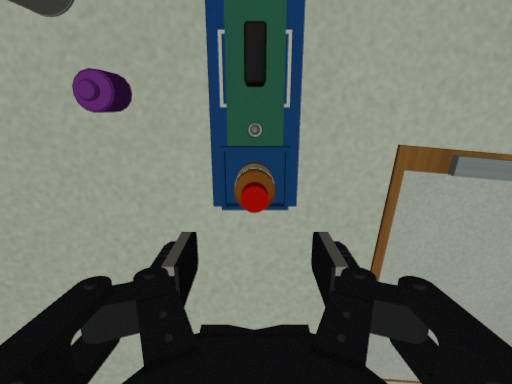

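```bash
python3 -m inch '80 40 -42 -20 0; 80 80 -84 -20 0; 80 120 -126 -20 0; 80 160 -168 -10 0; 80 177 -185 2 0; 80 177 -185 2 0; 80 177 -185 2 0' 40; python3 -c "
from h import *
im=snap('wrist','w13.png')";python3 m2.py w13 2>/dev/null|grep tin; python3 plan.py .548 -.1108 .012 -74
```

```text
time_s: 22.08
position: [0.5487, -0.1116, 0.1502]
tool_rot: [[0.959, 0.282, -0.001], [0.282, -0.959, 0.0], [-0.001, -0.001, -1.0]]
ft_force: [0.9, -0.3, -0.9]
grip_width: 0.0796
tin 2992 [ 548.8 -110.8] [ 547.9 -111.1] 28.1 z 0.25185298316207316
cur [ 548.7 -111.9  150.6] psi -73.6 q6 50.0 t 22.1 F [-0.2 -0.9 -0.1] w 80.0 tilt [-0.0006  0.    ]
shift -0.3 -1.2 138.6 turn 0.4 rows 3.0
```

View pics/w13.png

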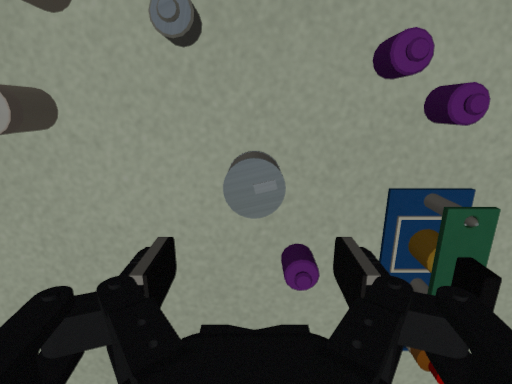

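```bash
python3 -m inch '80 0 -1.2 50 0; 80 0 -1.2 100 0; 80 0 -1.2 134 0; 80 0 -1.2 139 0; 50 0 -1.2 139 0; 50 0 -1.2 139 0; 50 0 -1.2 139 0; 50 0 -1.2 139 0; 50 0 -1.2 120 0; 50 0 -1.2 60 0' 50; python3 plan.py .531 .315 .18 -70.3
```

```text
time_s: 23.38
position: [0.5475, -0.1093, 0.0903]
tool_rot: [[0.959, 0.283, -0.005], [0.283, -0.959, 0.002], [-0.004, -0.003, -1.0]]
ft_force: [0.4, -0.6, -0.5]
grip_width: 0.0546
cur [ 547.5 -109.3   90.3] psi -73.6 q6 50.1 t 23.4 F [ 0.4 -0.6 -0.5] w 54.6 tilt [-0.0048  0.0021]
shift 103.9 -411.9 -88.8 turn -3.3 rows 7.0
```

```bash
python3 -m inch '50 0 0 -50 0; 50 15 -58 -89 -0.5; 50 30 -117 -89 -1; 50 45 -176 -89 -1.5; 50 60 -235 -89 -2; 50 75 -294 -89 -2.5; 50 90 -353 -89 -3; 50 104 -412 -89 -3.3; 50 104 -412 -89 -3.3; 50 104 -412 -89 -3.3'; python3 -c "
from h import *
im=snap('wrist','w14.png')"; python3 plan.py .531 .315 .18 -70.3
```

```text
time_s: 24.62
position: [0.5317, 0.3146, 0.1801]
tool_rot: [[0.941, 0.338, 0.0], [0.338, -0.941, -0.0], [0.0, 0.0, -1.0]]
ft_force: [0.4, 0.4, -1.4]
grip_width: 0.0547
cur [532.  314.  180.2] psi -70.3 q6 89.9 t 24.7 F [-0.  -0.2 -0.4] w 54.9 tilt [ 0.0002 -0.0002]
shift -0.6 -1.3 0.2 turn -0.0 rows 1.0
```

View pics/w14.png

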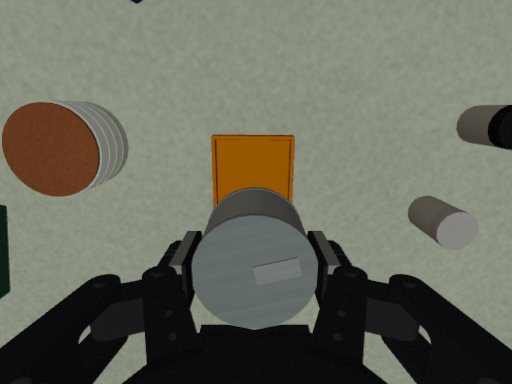

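Run:
```python
from h import *
im=dict(np.load('pics/w14.npz'));hsv=cv2.cvtColor(im['color'],cv2.COLOR_BGR2HSV).astype(int)
m=((hsv[...,0]>5)&(hsv[...,0]<20)&(hsv[...,1]>180)).astype(np.uint8);m[:,:190]=0
c=max(cv2.findContours(m,cv2.RETR_EXTERNAL,cv2.CHAIN_APPROX_NONE)[0],key=cv2.contourArea)
x,y,w,h=cv2.boundingRect(c);print(x,y,w,h)
P=np.array([ray(im,u,v,.016)[:2]*1000 for u,v in c[:,0]],np.float32)
r=cv2.minAreaRect(P);B=cv2.boxPoints(r);print(r,B)
th=np.radians(19.7)
far=B[np.argsort(B@[np.cos(th),np.sin(th)])[2:]];print('far',far.mean(0),'bay',far.mean(0)-44*np.array([np.cos(th),np.sin(th)]),'short',far.mean(0)-118*np.array([np.cos(th),np.sin(th)]))
```

```text
211 135 83 72
((533.0216674804688, 317.9021911621094), (78.68533325195312, 87.34095001220703), 19.7792911529541) [[481.22208 345.68277]
 [510.7781  263.49466]
 [584.8213  290.1216 ]
 [555.26526 372.30972]]
far [570.0433  331.21567] bay [528.61856995 316.38347635] short [458.94974964 291.43842723]
```

```bash
python3 -m inch '50 -2 -3 50 0; 50 -2 -3 105 0; 50 -2 -3 145 0; 50 -2 -3 158 0; 50 -2 -3 162 0; 50 -2 -3 163.5 0; 50 -2 -3 163.5 0'; python3 plan.py .529 .316 .017 -70.3
```

```text
time_s: 25.55
position: [0.5298, 0.3172, 0.0177]
tool_rot: [[0.941, 0.338, 0.003], [0.338, -0.941, 0.001], [0.003, 0.0, -1.0]]
ft_force: [0.8, 0.8, -0.0]
grip_width: 0.055
cur [529.8 317.2  17.7] psi -70.3 q6 90.2 t 25.6 F [ 0.8  0.8 -0. ] w 55.0 tilt [0.0025 0.0008]
shift -1.1 0.8 0.7 turn 0.0 rows 1.0
```

```bash
python3 -m inch '50 0 0 1 0; 50 0 0 1 0; 65 0 0 0.5 0; 80 0 0 0 0; 80 0 0 0 0; 80 0 0 -20 0; 80 0 0 -70 0; 80 0 0 -130 0; 80 0 0 -140 0; 80 0 0 -140 0'; python3 -c "
from h import *
im=snap('wrist','w15.png')"; python3 plan.py .663 .107 .15 -70
```

```text
time_s: 26.8
position: [0.5289, 0.317, 0.1563]
tool_rot: [[0.941, 0.338, 0.0], [0.338, -0.941, 0.0], [0.0, -0.0, -1.0]]
ft_force: [-0.6, -0.1, -0.7]
grip_width: 0.0801
cur [528.5 316.8 155.1] psi -70.3 q6 90.2 t 26.9 F [ 0.4 -0.3 -0.7] w 80.3 tilt [-0.0019 -0.0007]
shift 55.8 242.9 5.0 turn -0.3 rows 4.0
```

View pics/w15.png

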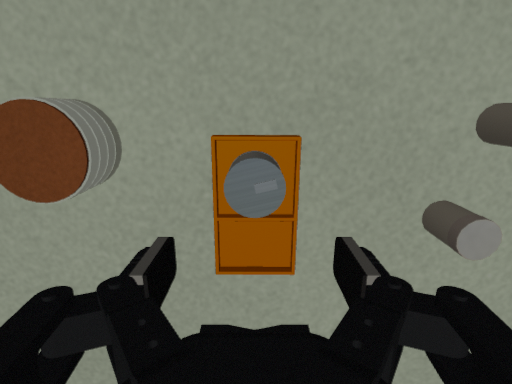

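The tin stands in the long bay at (255,187). I'll measure the tray from this view, then go to the black-lid pot.

```bash
python3 - <<'E'
from h import *
im=dict(np.load('pics/w15.npz'));hsv=cv2.cvtColor(im['color'],cv2.COLOR_BGR2HSV).astype(int)
m=((hsv[...,0]>5)&(hsv[...,0]<20)&(hsv[...,1]>180)).astype(np.uint8);m[:,:190]=0
c=max(cv2.findContours(m,cv2.RETR_EXTERNAL,cv2.CHAIN_APPROX_NONE)[0],key=cv2.contourArea)
P=np.array([ray(im,u,v,.016)[:2]*1000 for u,v in c[:,0]],np.float32)
r=cv2.minAreaRect(P);print(r);th=np.radians(r[2]);print(np.array(r[0])-42*np.array([np.cos(th),np.sin(th)]))
E
python3 -m inch '60 14 60 -10 0; 60 28 121 -10 0; 60 42 182 -5 0; 60 56 243 0 0; 60 56 243 5 0; 60 56 243 5 0; 60 56 243 5 0' 40; python3 -c "
from h import *
im=snap('wrist','w16.png')";python3 m2.py w16 2>/dev/null|grep black; python3 plan.py .663 .107 .020 -70.3
```

```text
((499.05419921875, 305.83441162109375), (151.82546997070312, 87.15265655517578), 19.42730140686035)
[459.44549961 291.86476897]
time_s: 27.72
position: [0.6631, 0.1085, 0.1509]
tool_rot: [[0.941, 0.339, -0.001], [0.339, -0.941, 0.0], [-0.001, -0.001, -1.0]]
ft_force: [-0.4, -0.6, -0.3]
grip_width: 0.0602
black 1743 [662.4 108.1] [661.5 107.8] 20.5 z 0.25243041589792814
cur [663.2 108.6 151.3] psi -70.2 q6 69.4 t 27.8 F [-0.2 -0.1 -0.1] w 60.1 tilt [-0.0004  0.0001]
shift -0.7 1.4 131.3 turn 0.1 rows 3.0
```

View pics/w16.png

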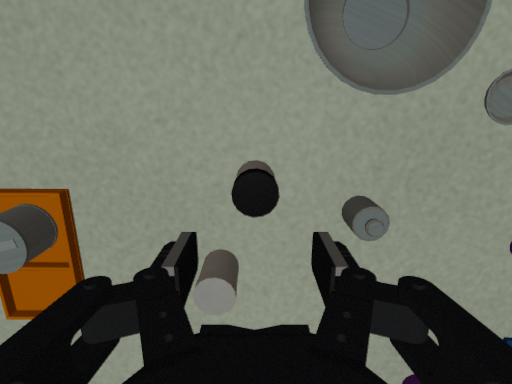

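```bash
python3 -m inch '60 -1.5 0.2 50 0; 60 -1.5 0.2 100 0; 60 -1.5 0.2 134 0; 60 -1.5 0.2 139 0; 35 -1.5 0.2 139 0; 35 -1.5 0.2 139 0; 35 -1.5 0.2 139 0; 35 -1.5 0.2 139 0; 35 -1.5 0.2 120 0; 35 -1.5 0.2 60 0' 40; python3 plan.py .4595 .2918 .18 -70.4
```

```text
time_s: 29.02
position: [0.6609, 0.1063, 0.0902]
tool_rot: [[0.941, 0.337, -0.007], [0.337, -0.941, -0.0], [-0.006, -0.002, -1.0]]
ft_force: [0.3, 0.6, -0.3]
grip_width: 0.039
cur [660.9 106.3  90.2] psi -70.3 q6 69.3 t 29.0 F [ 0.3  0.6 -0.3] w 39.0 tilt [-0.0066 -0.    ]
shift -127.5 -242.8 -88.5 turn 0.1 rows 5.0
```

```bash
python3 -m inch '35 0 0 -60 0; 35 -28 -54 -89 0; 35 -56 -108 -89 0; 35 -84 -162 -89 0; 35 -112 -216 -89 0; 35 -127 -243 -89 0; 35 -127 -243 -89 0; 35 -127 -243 -89 0'; python3 -c "
from h import *
im=snap('wrist','w17.png')"; python3 plan.py .4595 .2918 .018 -70.4
```

```text
time_s: 30.02
position: [0.4614, 0.292, 0.181]
tool_rot: [[0.941, 0.337, 0.001], [0.337, -0.941, 0.0], [0.001, 0.0, -1.0]]
ft_force: [0.3, 0.5, -0.5]
grip_width: 0.0392
cur [461.6 291.7 180.7] psi -70.3 q6 90.2 t 30.1 F [-0.2  0.5 -1.1] w 38.9 tilt [ 0.0008 -0.    ]
shift -2.1 -0.8 162.7 turn 0.1 rows 3.0
```

View pics/w17.png

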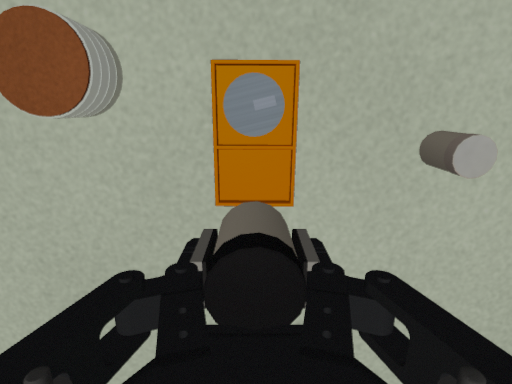

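```bash
python3 -m inch '35 -2 -1 50 0; 35 -2 -1 105 0; 35 -2 -1 145 0; 35 -2 -1 158 0; 35 -2 -1 162 0; 35 -2 -1 163.5 0; 35 -2 -1 163.5 0'; python3 plan.py .4595 .2918 .018 -70.4
```

```text
time_s: 30.95
position: [0.4593, 0.2928, 0.018]
tool_rot: [[0.941, 0.338, 0.002], [0.338, -0.941, 0.001], [0.002, 0.0, -1.0]]
ft_force: [0.8, -0.1, -0.2]
grip_width: 0.0394
cur [459.3 292.8  18. ] psi -70.3 q6 90.3 t 30.9 F [ 0.8 -0.1 -0.2] w 39.4 tilt [0.0022 0.0008]
shift -0.2 1.0 -0.0 turn 0.1 rows 1.0
```

```bash
python3 -m inch '35 0 0.5 1.2 0; 35 0 0.5 1.2 0; 42 0 0.5 0.8 0; 55 0 0.5 0 0; 55 0 0.5 0 0; 55 0 0.5 -20 0; 55 0 0.5 -70 0; 60 0 0.5 -130 0; 60 0 0.5 -160 0; 60 0 0.5 -160 0'; python3 -c "
from h import *
im=snap('wrist','w18.png');snap('side','s18.png');snap('scene','c18.png')"; python3 plan.py .4595 .2918 .18 -70.4
```

```text
time_s: 32.2
position: [0.4595, 0.2924, 0.1789]
tool_rot: [[0.941, 0.338, 0.004], [0.338, -0.941, 0.002], [0.005, 0.0, -1.0]]
ft_force: [0.4, -0.0, 0.4]
grip_width: 0.0597
cur [458.2 291.9 175.5] psi -70.3 q6 90.3 t 32.4 F [-0.1 -0.   0.4] w 59.9 tilt [-0.0024 -0.0009]
shift 1.2 0.5 -4.5 turn 0.1 rows 1.0
```

View pics/w18.png

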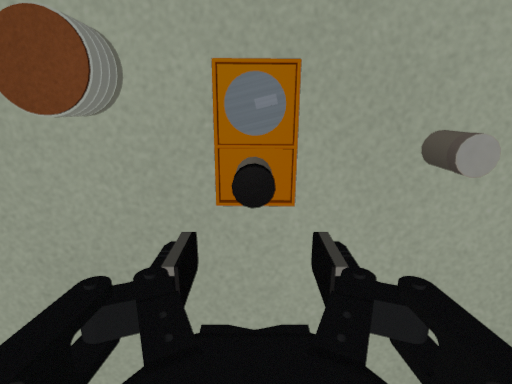

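View pics/s18.png

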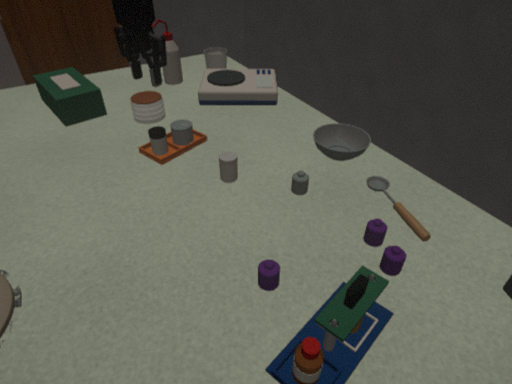

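View pics/c18.png

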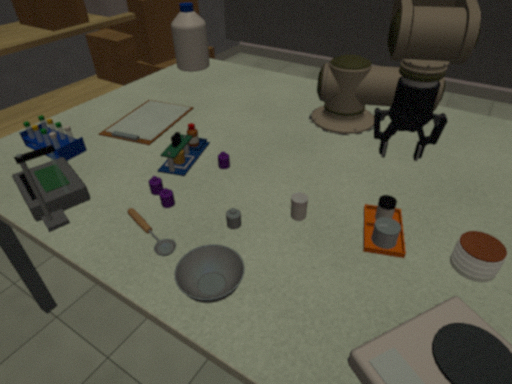

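The side view shows the pot (158,140) and tin (182,132) in the tray, and the plate, weight and bottle on the carrier. The bystanders look unmoved. One quick numeric check of plate height and positions before handing in.

Run:
```python
from h import *
for f in('s18','c18','w9'):
    im=dict(np.load('pics/%s.npz'%f));W=cloud(im);hsv=cv2.cvtColor(im['color'],cv2.COLOR_BGR2HSV).astype(int);X,Y,Z=W[...,0],W[...,1],W[...,2]
    m=(hsv[...,0]>60)&(hsv[...,0]<90)&(hsv[...,1]>90)&(Y<-.23)&(Y>-.4)&(X>.42)&(X<.64)&(Z>.056)&(Z<.08)
    Q=W[m];u=(Q[:,0]-.5297)*.9593+(Q[:,1]+.309)*.2823
    print(f,'plate',len(Q),'mid z',np.median(Q[:,2])*1000,'near',np.median(Q[u<-.03,2])*1000,'far',np.median(Q[u>.03,2])*1000,'table',np.nanmedian(Z[abs(Z)<.02])*1000)
    for k,(x,y,z) in dict(black=(.459,.292,.064),tin=(.529,.316,.049),bottle=(.432,-.338,.078),white=(.557,.11,.06),steel=(.667,-.008,.048)).items():
        P=W[(np.hypot(X-x,Y-y)<.035)&(abs(Z-z)<.004)]
        if len(P)>5:
            c,r=cv2.minEnclosingCircle((P[:,:2]*1000).astype(np.float32));print('  ',k,len(P),np.round(c,1),round(r,1))
```

```text
s18 plate 1837 mid z 62.82640808276964 near 62.76065812196852 far 62.78429841859786 table -1.1909211408147324
   black 121 [460.  290.8] 20.7
   tin 196 [529.4 315.9] 29.7
   bottle 278 [ 432.4 -338.6] 11.6
   white 158 [555.3 108. ] 20.6
   steel 34 [665.8 -11.2] 8.2
c18 plate 226 mid z 61.288421433246214 near 61.1267510843203 far 61.12851429081829 table -2.6063158796504937
   black 136 [462.3 293.8] 21.1
   tin 333 [532.1 317.4] 29.0
   bottle 14 [ 435.7 -335. ] 10.5
   white 125 [558.5 111.6] 20.2
   steel 27 [669.9  -7.1] 9.1
w9 plate 5615 mid z 64.91243955044432 near 64.96122329193754 far 64.84355797140886 table 1.0656149208727972
```

Relative to the table, the plate top is at 64 mm in all three views and level, so it is fully seated. Handing in.

```bash
python3 -c "
from h import *
print(env.close_job(), env.observe()['time_s'])"
```

```text
the job is handed in; nothing more can be done
the job is handed in; nothing more can be done
```

Both kits are made up and the job is handed in, at about 32 s of the 134 s allowed. I did them in this order: brass weight into the frame, guard plate over it, amber bottle into the end bay, tin into the long bay, black-lid pot into the short bay.

- **Guard plate:** the side, scene and wrist depth images all put its top about 64 mm above the table and level, which is fully down on the shoulders. Both pins show through its holes.
- **Pot, tin and bottle:** all three stand upright and released, within about 3 mm of the middle of their bays.
- **Brass weight:** a wrist view before the plate went on showed it upright in the frame. After that only part of it could be seen under the plate.
- **Bystanders:** the steel weight and the white-lidded pot read about 4 mm and 1 mm at most from their first measurement, within camera noise, and the arm never touched them.
- **Disagreement:** the scene and side cameras differ from each other by 2–5 mm, mostly a constant offset. I relied on the wrist camera for the final alignments. No check failed.

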